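# Set the stop collar on a programming frame with a fork gauge

## Task

Set the height of the knurled stop collar on the frame's threaded post with the fork gauge: stand the gauge on the frame's plate astride the post and let go of it, then spin the collar down until its nylon washer sits firmly on the gauge, finger-tight (about 12 newtons of pinch, never over 22 while you turn it), and let go. Then draw the gauge out without disturbing the collar and stand it upright back on the bench beside the frame, leaving everything else where it is.

Things in the scene. Friction and masses are not known exactly. Their poses are not given: they have to be found in the camera images.
- post_foot (a point): Foot of the threaded post: on its axis, at the top of the frame's fixed plate (12 mm thick). The post is upright, 13 mm in diameter, 101 mm tall. Axes: z up; the plate reaches from the post 70 mm towards -x, 130 mm to +x, 65 mm to -y, 85 mm to +y. An opened control unit 22 mm tall is fixed on it 70 to 126 mm towards +x; elsewhere the plate is bare.
- collar_under (a point): Centre of the underside of the nylon washer under the brass knurled collar on the post. The washer is 42 mm wide and 4 mm thick; the knurled brass above it is 46 mm in diameter and 26 mm tall, so its middle is 17 mm above this point. This point starts 5 to 11 mm above the top of a gauge standing below it.
- gauge_grip (a point): Centre of the handle of the loose steel fork gauge, half-way up the handle (16 mm above the gauge's underside): the place to grip. The handle is a bar 14 mm wide, 32 mm tall and 80 mm long, lower than the head. Axes: x along the handle towards the slot, y across, z up.
- gauge_slot (a point): The slot's axis at the top of the gauge's head, 68 mm from gauge_grip along x, 29 mm above it, 45 mm above the underside. Head 45 mm tall, 30 mm wide, 30 mm long; slot 17 mm wide, right through from top to bottom, open towards +x; prongs reach 14 mm beyond this point, the slot's closed end is 8.5 mm behind it. Axes as gauge_grip.
- collar: The knurled collar with its washer as a solid (origin 4 mm above collar_under, on the axis). Turned clockwise seen from above it goes down, 4 mm per radian (quick multi-start thread). Turning takes about 0.14 N m when free, plus 0.008 N m per newton of pinch on the gauge; the slippery washer yields 0.05 mm per newton, so the pinch grows 80 N per radian after first touch. It stays where it is left.
- gauge: The fork gauge as a solid, about 0.2 kg (origin on the slot's axis at its underside, axes as gauge_grip).
- control_unit: Bystander: closed aluminium control unit 120 x 140 x 28 mm with a black connector; leave alone.
- marker_pen: Bystander: marker pen 130 mm long, 19 mm thick; leave alone.
- angle_bracket: Bystander: bent sheet bracket 50 x 40 mm, 50 mm tall; leave alone.
- screwdriver: Bystander: screwdriver lying on the bench; leave alone.
- glue_gun: Bystander: blue glue gun lying on its side, about 150 x 90 x 35 mm; leave alone.
- plug_pot: Bystander: clear cup 70 mm wide and tall; leave alone.
- contact_cleaner: Bystander: grey can 52 mm in diameter, 140 mm tall; leave alone.
Not all that is in view belongs to the job. What is shaped like the part that bears post_foot but green is not meant. What is shaped like the gauge but yellow is not meant.

How it is judged (in metres and radians):
On the way, in this order (a step that is already met when the one before it is completed fails the run):
1. the gauge stands on the plate astride the post, let go, the collar still clear above it (horizontal distance between gauge_slot and post_foot below 0.008 m and z of gauge_slot in the frame of post_foot below 0.0465 m and angle between gauge_slot's own z axis and vertical below 0.06 rad and contact force between each of the fingers, collar and gauge below 0.1 N), for 0.2 s.
2. the collar sits firmly on the gauge (4 to 22 N) with the fingers off both (horizontal distance between gauge_slot and post_foot below 0.008 m and contact force between collar and gauge between 4 and 22 N and contact force between the fingers and collar below 0.1 N and contact force between the fingers and gauge below 0.1 N), for 0.3 s.
At the end, for the whole second after the job is handed in: The washer's underside stands at the gauge's height above the plate (42.5 to 46 mm), and the gauge stands upright and still on the bench itself, off the plate, its slot more than 70 mm from the post (z of collar_under in the frame of post_foot between 0.0425 and 0.046 m and horizontal distance between gauge_slot and post_foot above 0.07 m and height (world z) of gauge_slot between 0.043 and 0.047 m and angle between gauge_slot's own z axis and vertical below 0.06 rad and linear speed of gauge below 0.01 m/s); the robot touches nothing.
It fails at once if while the fingers hold the collar it is screwed down on the gauge with more than 22 N (contact force between collar and gauge above 22 N and contact force between the fingers and collar above 0.1 N).
It fails at once if a bystander is moved by more than 20 mm (distance of any of control_unit, marker_pen, angle_bracket, screwdriver, glue_gun, plug_pot, contact_cleaner from where it was at the start of the episode above 0.02 m).
It also fails if it takes over 72 s, if anything falls off the work surface, if the arm or the gripper's body presses on something with over 40 N, if the wrist force passes 120 N, or if a joint passes its speed limit or range.

## Robot

A 6-joint arm with a two-finger parallel gripper is mounted at the origin on the work surface. World frame = base frame: x ahead of the robot, y to its left, z up, the work surface at z = 0. Lengths are in mm, angles in rad, forces in N, time in s.
With the tool pointing down it reaches from about 300 to 875 mm from the base axis. Payload 4.2 kg.
Tool frame: the origin (TCP) lies on the centre line of the jaws, within the pads' length; the fingertips stand 17 mm ahead of it and the grasp point (between the pads) lies 2 mm behind it; z points along the fingers, y is the line along which they close (so a half turn about z gives the same grasp; the last joint's range is limited). The gripper opens to 85 mm and grips with 20 to 120 N. Pads are 22 mm wide; open, the fingers measure 114 mm over their backs; the gripper's body (76 mm by 85 mm) begins 54 mm behind the grasp point. The pads swing forward as they close: fully open they stand 13 mm farther back than shut.
Start: joints at [1.303, 0.32, 1.565, -0, 1.257, -0.02], TCP at [141.032, 557.449, 248.338] pointing down, gripper open.
Joint ranges: [-3.11, 3.11], [-0.84, 2.01], [0.21, 2.61], [-1.34, 4.49], [0.05, 2.63], [-2.56, 2.56]. Speed limits (rad/s): [2.57, 2.57, 3.14, 3.14, 3.14, 3.14].

## Interface

Orientations are given as a unit quaternion [w, x, y, z].
In Python, from workcell import robot, viewer, job_done gives the robot as it stands.
- The arm moves only by the tool carry_out, never from a script. Its argument "increments" is one flat list of numbers, 6 for each row, row after row: the shift along the world's x, y, z each as a share of 0.2 m, from -1 to 1, then the turn, a rotation vector about the world's x, y, z each as a share of 180 degrees, from -1 to 1. A call has exactly 8 rows; each row is the pose to reach, as a shift and turn from the pose commanded when the call began, turning the shorter way round; what a row does not reach only later rows make up. A row lasts 1/10 s, in which the tool goes at most 50 mm and 8.59 degrees, less where a joint would pass 70% of its speed; a pose out of reach is approached as far as the arm can. A call with a number of a shift or a turn outside -1 to 1 is refused whole. A call with a gripper value outside its range is refused whole. "jaw" is the opening, from -1 (shut) to 1 (fully open), so that 0 is half open, set as the call begins (left out, the last holds). The fingers move at their own pace and stop on an object; "grip_force" is the grip in N (left out, the last holds). Time passes only in rows, so rows that repeat a pose let the fingers close, or fill a call up. It gives the time, the measured TCP pose, the force, the opening and the grip force at its end, in the units of the state.
- robot.get_obs(): the state, without advancing time (a new reading comes with each control period).
- viewer.camera(name): name is "side" or "top" or "wrist"; returns (picture, depth): 400x640x3 uint8, red, green, blue; 400x640 float32, mm along the optical axis (not along the pixel's ray), 0 where there is no reading.
- viewer.calibration(name): a dict with "K" (3x3 intrinsics, pixels), "R" (3x3) and "t" (3): a world point X has camera coordinates R X + t; the wrist camera has in their place "mount" (4x4, takes a point from camera to tool coordinates, whose origin is the TCP and whose axes are the flange's). Camera axes: x right, y down, z forward; pixel columns grow to the right and rows downward; lengths in mm; the calibration is good to about 2 mm. A picture is of the moment at which its call begins: read the wrist's pose just before it. calibration takes no time and is no camera call.
- job_done(): hands the job in; it is judged then, once.
The state is a dict: "t": time; "joint_positions": joint angles; "qvel": joint speeds; "effort": joint torques, N m; "tool_pos": TCP position; "ee_rot": TCP orientation; "wrist_force": force on the tool from outside, world axes, zero at the start; "torque": the same for the moment, N m; "grip_width": opening from 0.0 (shut) to 1.0 (fully open); "grasp_force": force on a finger pad.
Only numpy, scipy, OpenCV 4.12 (cv2) and the standard library are available. Lean on these libraries where they do the work, as an engineer would, in place of code of your own. Each camera call takes 0.05 s, during which the arm holds its last target. There are 200 camera calls.

## Working session

There is one attempt and no reset: what is moved stays moved. The work goes in short steps, Python scripts to look and compute and a tool call to move; the robot and the scene stay as the last step left them, time stands still between calls to the robot, and variables do not carry over. Pictures are saved under pics/ and viewed, at most 10 in all, crops included, and the job is handed in when it is done.

Besides the shell and the picture viewer there is one more tool, called after ">>>" in YAML: its name, and indented under it one key for each argument. carry_out: Moves the arm, as the interface text tells. Its arguments: {"type":"object","properties":{"increments":{"type":"array"},"jaw":{"type":"number"},"grip_force":{"type":"number"}},"required":["increments"]}

```bash
mkdir -p pics
cat > h.py <<'E'
import numpy as np, cv2
from workcell import robot, viewer, job_done
from scipy.spatial.transform import Rotation as Ro
def snap(name):
    o=robot.get_obs(); im,d=viewer.camera(name); c=viewer.calibration(name); K=np.array(c["K"])
    v,u=np.mgrid[:400,:640]
    P=np.stack([(u-K[0,2])/K[0,0]*d,(v-K[1,2])/K[1,1]*d,d],-1)
    if name=="wrist":
        M=np.array(c["mount"]); q=o["ee_rot"]; R=Ro.from_quat([q[1],q[2],q[3],q[0]]).as_matrix()
        W=(P@M[:3,:3].T+M[:3,3])@R.T+np.array(o["tool_pos"])
    else:
        W=(P-np.array(c["t"]))@np.array(c["R"])
    W[d==0]=np.nan
    return im,d,W
def save(n,im,s=1):
    cv2.imwrite(f"pics/{n}.png",cv2.resize(im[...,::-1],None,fx=s,fy=s))
E
python3 - <<'E'
from h import *
for n in ("top","side"):
    im,d,W=snap(n); save(n+"0",im); np.savez(n+"0",im=im,W=W)
    print(n,viewer.calibration(n))
print(robot.get_obs())
E
```

```text
top {'K': array([[373.16882922,   0.        , 315.98469636],
       [  0.        , 373.16882922, 198.1815452 ],
       [  0.        ,   0.        ,   1.        ]]), 'R': array([[ 0.00876959, -0.99994464, -0.00581423],
       [-0.98970201, -0.00784871, -0.14292768],
       [ 0.14287413,  0.00700777, -0.98971606]]), 't': array([ -39.42653355,  506.2914259 , 1050.73219416])}
side {'K': array([[484.85632758,   0.        , 312.21088884],
       [  0.        , 484.85632758, 207.34235253],
       [  0.        ,   0.        ,   1.        ]]), 'R': array([[ 0.98694922, -0.15918071,  0.02434626],
       [-0.071485  , -0.56856438, -0.81952696],
       [ 0.1442953 ,  0.8070911 , -0.57252321]]), 't': array([-472.27725282,   87.89235269, 1519.34598837])}
{'t': 0.1, 'joint_positions': array([ 1.30298662e+00,  3.20285897e-01,  1.56554361e+00,  3.21733214e-05,
        1.25740400e+00, -1.99736423e-02]), 'qvel': array([ 0.001432  , -0.00131758, -0.00264222,  0.00119249,  0.00042534,
       -0.00060978]), 'effort': array([-1.50839835e-03, -4.16406262e+01, -2.34703749e+01, -2.71434292e-04,
        4.90926584e-03, -1.43804601e-05]), 'tool_pos': array([140.92418915, 557.06271925, 247.53824859]), 'ee_rot': array([-1.32786133e-04,  1.23606028e-01,  9.92331032e-01, -8.09751144e-04]), 'wrist_force': array([-0.09438588,  0.00658006, -0.51824277]), 'torque': array([0.00547808, 0.04040788, 0.03409444]), 'grasp_force': 0.0, 'grip_width': 0.9996862506821108}
```

View pics/top0.png

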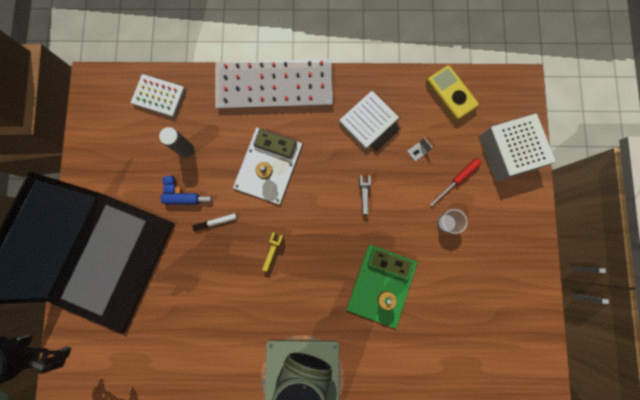

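View pics/side0.png

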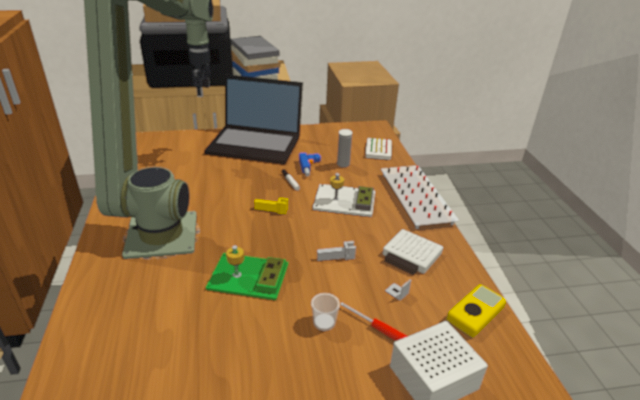

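The top view shows the white frame at about (268,165) with the brass collar at (264,170). The steel gauge is at (365,195) with its slot pointing up the image; the yellow gauge and green frame are decoys. The side view agrees. Next I'll measure coarsely.

```bash
cat >> h.py <<'E'
def cl(W,box,z0,z1):
    u0,u1,v0,v1=box; p=W[v0:v1,u0:u1].reshape(-1,3); p=p[np.isfinite(p).all(1)]
    return p[(p[:,2]>z0)&(p[:,2]<z1)]
E
python3 - <<'E'
from h import *
np.set_printoptions(precision=1,suppress=True)
W=np.load("top0.npz")["W"]
g=cl(W,(350,380,165,220),24,60); print("gauge",len(g),g.min(0),g.max(0)); 
c,_,ang=cv2.minAreaRect(g[:,:2].astype(np.float32)),0,0; print(c)
print("head",cl(W,(350,380,165,220),40,60).mean(0),"handle",cl(W,(350,380,165,220),25,37).mean(0))
c=cl(W,(245,285,150,190),70,105); print("collar",len(c),c.mean(0),c.min(0),c.max(0))
c=cl(W,(245,285,150,190),105,140); print("post",len(c),c.mean(0) if len(c) else 0)
p=cl(W,(225,310,120,210),6,18); print("plate",len(p),cv2.minAreaRect(p[:,:2].astype(np.float32)),p[:,2].mean())
print("bench",np.nanmedian(W[240:260,300:340],axis=(0,1)))
M=viewer.calibration("wrist"); print(M)
E
```

```text
gauge 223 [ 464.7 -189.5   24.8] [ 572.5 -160.1   48.6]
((518.5158081054688, -175.3195343017578), (107.7409439086914, 29.39098358154297), 0.5306699872016907)
head [ 556.3 -174.8   44.9] handle [ 505.9 -175.6   32.2]
collar 219 [575.3 112.8  92.5] [554.3  91.2  70.4] [600.1 136.  104.3]
post 20 [577.2 113.6 112.7]
plate 2234 ((611.4775390625, 114.58983612060547), (251.7413787841797, 260.6424255371094), 89.27540588378906) 12.2419865196758
bench [359.8 -46.7   0.5]
{'K': array([[354.1,   0. , 324.7],
       [  0. , 354.1, 198.5],
       [  0. ,   0. ,   1. ]]), 'mount': array([[   0. ,   -1. ,   -0.3,   72.5],
       [   1. ,    0. ,    0. ,   -0.2],
       [  -0. ,   -0.3,    1. , -126.4],
       [   0. ,    0. ,    0. ,    1. ]])}
```

>>> carry_out:
  increments: [0.15,-0.15,0,0,0,0.01,0.3,-0.3,0,0,0,0.02,0.45,-0.5,0,0,0,0.03,0.6,-0.65,0,0,0,0.04,0.75,-0.8,0,0,0,0.05,0.9,-0.95,0,0,0,0.06,0.95,-1,0,0,0,0.079,0.95,-1,0,0,0,0.079]

```text
t: 0.9
tool_pos: [332.1, 355.9, 248.1]
ee_rot: [-0.0, 0.002, 1.0, -0.0]
wrist_force: [0.0, 0.1, 0.5]
grip_width: 1.003
grasp_force: 0.0
```

>>> carry_out:
  increments: [0.1,-0.15,0,0,0,0,0.2,-0.3,0,0,0,0,0.35,-0.5,0,0,0,0,0.5,-0.65,0,0,0,0,0.6,-0.8,0,0,0,0,0.7,-0.95,0,0,0,0,0.75,-1,0,0,0,0,0.75,-1,0,0,0,0]

```text
t: 1.7
tool_pos: [481.7, 157.4, 248.0]
ee_rot: [-0.0, 0.001, 1.0, 0.0]
wrist_force: [-1.0, 0.9, -0.4]
grip_width: 1.0
grasp_force: 0.0
```

>>> carry_out:
  increments: [0,-0.1,0,0,0,0,0,-0.2,0,0,0,0,0,-0.22,0,0,0,0,0,-0.22,0,0,0,0,0,-0.22,0,0,0,0,0,-0.22,0,0,0,0,0,-0.22,0,0,0,0,0,-0.22,0,0,0,0]

```text
t: 2.5
tool_pos: [481.0, 113.9, 248.3]
ee_rot: [-0.0, -0.0, 1.0, 0.0]
wrist_force: [0.8, -0.0, -0.3]
grip_width: 1.001
grasp_force: 0.0
```

Run:
```python
from h import *
im,d,W=snap("wrist"); save("w1",im); np.savez("w1",im=im,W=W); print(robot.get_obs()["tool_pos"])
```

```text
[481.02737102 113.76510781 248.30799342]
```

View pics/w1.png

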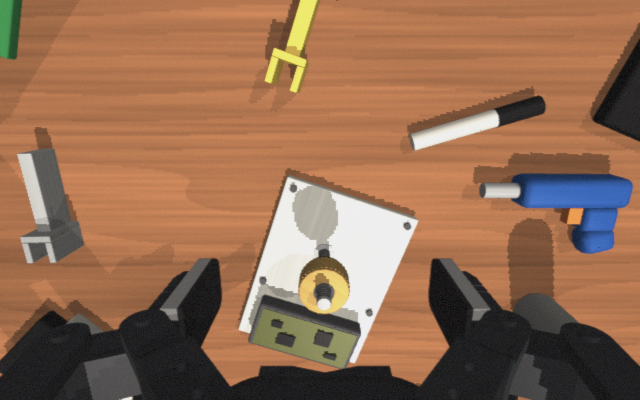

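The wrist view has −x up the image and +y to the right. The collar's brass top is at about (324,290), the white plate around it, the control unit below at (305,330), and the steel gauge at left (50,210).

Run:
```python
from h import *
np.set_printoptions(precision=1,suppress=True)
Z=np.load("w1.npz"); W=Z["W"];im=Z["im"]
def fit(p):
    (x,y),r=cv2.minEnclosingCircle(p[:,:2].astype(np.float32)); return np.array([x,y,2*r])
c=cl(W,(285,365,245,320),85,103); h,e=np.histogram(c[:,2],np.arange(85,104)); print("hist",h)
zt=np.median(c[:,2]); t=c[abs(c[:,2]-zt)<2.5]; print("collar top",zt,len(t),t.mean(0),fit(t))
p=cl(W,(300,345,240,320),107,120); print("post top",len(p),p.mean(0),p.min(0),p.max(0))
p=cl(W,(240,420,170,360),8,16); r=cv2.minAreaRect(p[:,:2].astype(np.float32)); print("plate",p[:,2].mean(),len(p),r,cv2.boxPoints(r))
g=cl(W,(0,90,150,270),38,55); print("head",g.mean(0),g[:,2].std(),cv2.minAreaRect(g[:,:2].astype(np.float32)))
g=cl(W,(0,90,145,270),29,36); print("handle",g.mean(0),cv2.minAreaRect(g[:,:2].astype(np.float32)))
print("bench",np.nanmedian(W[100:160,200:250].reshape(-1,3),0))
```

```text
hist [ 20  23  37  22  25  30  46  48 184 676 557  75   7  14   4  10  13   6]
collar top 94.73464361182207 1529 [576.1 112.9  94.8] [578.6 112.7  46.6]
post top 205 [577.1 112.7 112.6] [572.  106.5 107. ] [584.5 119.4 115.5]
plate 12.95064823885411 13913 ((610.503662109375, 112.700439453125), (150.3094940185547, 200.47544860839844), 71.0711441040039) [[491.3  74.1]
 [680.9   9.1]
 [729.7 151.3]
 [540.1 216.3]]
head [ 558.3 -175.    44.1] 2.5202730539585496 ((560.6107177734375, -176.7036590576172), (30.179899215698242, 31.974529266357422), 2.0183608531951904)
handle [ 513.8 -175.7   32.6] ((520.3529052734375, -177.81021118164062), (111.64675903320312, 30.063508987426758), 2.923781156539917)
bench [444.7   9.5   0.9]
```

>>> carry_out:
  increments: [0,-0.1,0,0,0,0,0,-0.25,0,0,0,0,0,-0.45,0,0,0,0,0,-0.65,0,0,0,0,0,-0.85,0,0,0,0,0,-1,0,0,0,0,0,-1,0,0,0,0,0,-1,0,0,0,0]

```text
t: 3.35
tool_pos: [481.0, -86.8, 248.2]
ee_rot: [-0.0, 0.001, 1.0, 0.0]
wrist_force: [0.0, 0.7, 0.6]
grip_width: 1.0
grasp_force: 0.0
```

>>> carry_out:
  increments: [0,-0.1,-0.1,0,0,0,0,-0.2,-0.2,0,0,0,0,-0.3,-0.3,0,0,0,0,-0.4,-0.4,0,0,0,0,-0.45,-0.45,0,0,0,0,-0.45,-0.5,0,0,0,0,-0.45,-0.5,0,0,0,0,-0.45,-0.5,0,0,0]

```text
t: 4.15
tool_pos: [481.4, -175.7, 148.8]
ee_rot: [0.0, -0.001, 1.0, 0.0]
wrist_force: [-0.0, 0.1, 0.3]
grip_width: 1.002
grasp_force: 0.0
```

Run:
```python
from h import *
np.set_printoptions(precision=1,suppress=True)
im,d,W=snap("wrist"); save("w2",im); np.savez("w2",im=im,W=W); o=robot.get_obs(); print(o["tool_pos"],o["joint_positions"])
B=(180,460,30,330)
for n,a,b in (("head",40,55),("handle",28,37)):
    g=cl(W,B,a,b); g=g[(g[:,0]<600)&(abs(g[:,1]+175)<30)]; q=np.percentile(g,[1,99],axis=0); print(n,len(g),np.median(g,0),q.ravel(),cv2.minAreaRect(g[:,:2].astype(np.float32)))
print("bench",np.nanmedian(W[100:200,120:200].reshape(-1,3),0))
```

```text
[ 481.6 -175.8  149.1] [-0.4  0.3  1.9  0.   1.  -1.9]
head 932 [ 552.  -177.6   45.7] [ 545.1 -191.7   40.2  574.2 -162.5   47.2] ((560.1446533203125, -176.9913330078125), (30.64577865600586, 29.707927703857422), 2.256413221359253)
handle 2199 [ 505.8 -178.4   32.8] [ 464.5 -189.2   28.8  546.6 -165.3   36.2] ((517.3884887695312, -174.8780975341797), (29.659814834594727, 106.89326477050781), 85.38189697265625)
bench [ 451.1 -304.     0.9]
```

View pics/w2.png

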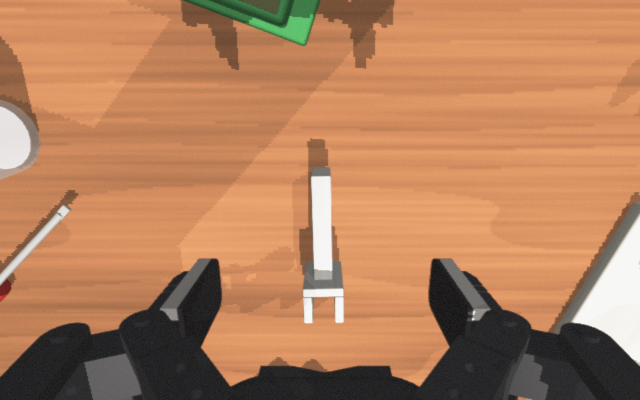

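The steel gauge lies along +x: handle from (321,172) to (323,275), fork prongs ending at (323,320), open fingers either side. Next I'll fit its centre line.

Run:
```python
from h import *
W=np.load("w2.npz")["W"]
g=cl(W,(180,460,30,330),30.5,35); g=g[(abs(g[:,1]+176)<20)]
P=[]
for x in range(468,542,6):
    s=g[abs(g[:,0]-x)<3]; a,b=np.percentile(s[:,1],[3,97]); P.append((x,(a+b)/2)); print(x,round(a,1),round(b,1),len(s))
k=np.polyfit(*np.array(P).T,1); print(np.degrees(np.arctan(k[0])),np.polyval(k,493),np.polyval(k,561))
h=cl(W,(180,460,30,330),42,50); h=h[(abs(h[:,1]+176)<20)]
for x in range(546,576,4):
    s=np.sort(h[abs(h[:,0]-x)<2][:,1]); print(x,s.min().round(1),s.max().round(1),s[:-1][np.diff(s)>6].round(1),s[1:][np.diff(s)>6].round(1))
```

```text
468 -185.4 -172.1 162
474 -185.5 -172.0 163
480 -185.5 -172.0 162
486 -184.9 -171.9 149
492 -184.9 -171.9 150
498 -185.0 -171.9 148
504 -185.0 -171.8 144
510 -184.3 -171.0 141
516 -184.4 -171.0 144
522 -184.4 -170.9 134
528 -184.5 -170.9 142
534 -183.8 -170.9 130
540 -183.8 -170.8 129
1.285043974507976 -178.34454460046862 -176.81916793329492
546 -191.6 -162.8 [] []
550 -191.6 -162.9 [] []
554 -191.7 -162.7 [] []
558 -191.7 -162.7 [-185.7] [-168.]
562 -191.8 -162.6 [-185.7] [-167.9]
566 -191.1 -161.9 [-185.8] [-167.9]
570 -191.1 -161.7 [-185.8] [-167.9]
574 -191.2 -161.8 [-185.1] [-167.8]
```

>>> carry_out:
  increments: [0.02,-0.005,-0.1,0,0,0.003,0.04,-0.01,-0.2,0,0,0.007,0.06,-0.0125,-0.35,0,0,0.007,0.06,-0.0125,-0.5,0,0,0.007,0.06,-0.0125,-0.58,0,0,0.007,0.06,-0.0125,-0.62,0,0,0.007,0.06,-0.0125,-0.62,0,0,0.007,0.06,-0.0125,-0.62,0,0,0.007]

```text
t: 5.0
tool_pos: [493.9, -179.1, 25.4]
ee_rot: [0.001, -0.011, 1.0, -0.0]
wrist_force: [0.7, -0.4, 0.5]
grip_width: 0.998
grasp_force: 0.0
```

>>> carry_out:
  increments: [0,0,0,0,0,0,0,0,0,0,0,0,0,0,0,0,0,0,0,0,0,0,0,0,0,0,0,0,0,0,0,0,0,0,0,0,0,0,0,0,0,0,0,0,0,0,0,0]
  jaw: -1
  grip_force: 70

```text
t: 5.8
tool_pos: [493.2, -179.1, 24.7]
ee_rot: [0.0, -0.011, 1.0, -0.0]
wrist_force: [-0.8, 0.0, 5.4]
grip_width: 0.149
grasp_force: 69.1
```

>>> carry_out:
  increments: [0,0,0.1,0,0,-0.002,0,0,0.25,0,0,-0.005,-0.05,0.15,0.35,0,0,-0.007,-0.1,0.35,0.4,0,0,-0.007,-0.18,0.55,0.4,0,0,-0.007,-0.265,0.75,0.4,0,0,-0.007,-0.265,0.9,0.4,0,0,-0.007,-0.265,0.9,0.4,0,0,-0.007]

```text
t: 6.6
tool_pos: [438.6, 3.6, 103.8]
ee_rot: [-0.001, -0.002, 1.0, 0.0]
wrist_force: [-0.6, -0.3, -2.5]
grip_width: 0.151
grasp_force: 68.9
```

>>> carry_out:
  increments: [0,0.1,0,0,0,0,0,0.2,0,0,0,0,0,0.35,-0.05,0,0,0,0,0.45,-0.05,0,0,0,0,0.52,-0.05,0,0,0,0,0.555,-0.05,0,0,0,0,0.555,-0.05,0,0,0,0,0.555,-0.05,0,0,0]

```text
t: 7.4
tool_pos: [439.9, 111.3, 94.1]
ee_rot: [-0.0, -0.0, 1.0, -0.0]
wrist_force: [-0.6, 0.3, -2.5]
grip_width: 0.149
grasp_force: 69.0
```

Run:
```python
from h import *
np.set_printoptions(precision=1,suppress=True)
im,d,W=snap("wrist"); save("w3",im); np.savez("w3",im=im,W=W); o=robot.get_obs(); T=o["tool_pos"]; print(T,o["joint_positions"],o["wrist_force"])
g=W.reshape(-1,3); g=g[np.isfinite(g).all(1)]; g=g-T
g=g[(abs(g[:,1])<22)&(g[:,0]>-45)&(g[:,0]<90)]
hh=g[(g[:,2]>14)&(g[:,2]<26)&(g[:,0]>48)]
for x in range(48,86,3):
    s=hh[abs(hh[:,0]-x)<1.5]
    if len(s)<4: continue
    y=np.sort(s[:,1]); j=np.diff(y)>6; print(x,len(s),y.min().round(1),y.max().round(1),y[:-1][j].round(1),y[1:][j].round(1),np.median(s[:,2]).round(1))
```

```text
[439.9 111.2  94.2] [ 0.2  0.3  2.  -0.   0.8 -1.3] [-0.7 -0.2 -2.4]
```

View pics/w3.png

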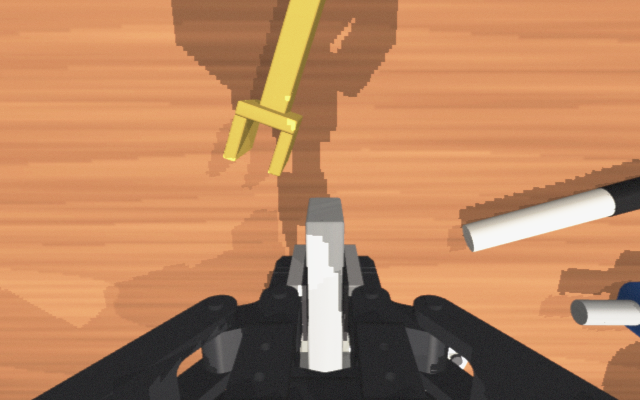

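The gripper hides the head, but the handle tail is visible at (324,200–370). I'll use it to get yaw, pitch and the camera's lateral bias.

Run:
```python
from h import *
W=np.load("w3.npz")["W"]; T=np.array([439.9,111.2,94.2])
g=W[190:380,295:355].reshape(-1,3); g=g[np.isfinite(g).all(1)]-T
g=g[(g[:,2]>2)&(g[:,2]<16)&(abs(g[:,1])<15)]
P=[]
for x in range(-34,20,3):
    s=g[abs(g[:,0]-x)<1.5]
    if len(s)<10: continue
    a,b=np.percentile(s[:,1],[2,98]); P.append((x,(a+b)/2,np.median(s[:,2]))); print(x,len(s),a.round(1),b.round(1),np.median(s[:,2]).round(1))
P=np.array(P); print(np.polyfit(P[:,0],P[:,1],1),np.polyfit(P[:,0],P[:,2],1))
im,d,W=snap("top"); save("t3",im[120:260,220:360],4); im,d,W=snap("side"); save("s3",im[110:270,230:430],4)
```

```text
-28 428 -6.8 6.4 7.4
-25 307 -6.8 6.5 8.1
-22 293 -6.8 6.6 8.1
-19 290 -6.8 6.6 8.1
-16 275 -6.9 6.6 8.1
-13 297 -7.0 6.8 8.0
-10 680 -10.8 10.6 8.3
-7 265 -6.4 6.2 8.1
-4 260 -6.4 6.2 8.2
-1 254 -6.4 6.2 8.1
2 252 -6.4 6.2 8.1
5 236 -6.4 6.3 8.1
8 238 -6.4 6.3 8.1
11 230 -6.4 6.3 8.1
14 219 -6.5 6.2 8.1
17 228 -6.5 6.4 8.0
[ 0.00174304 -0.09731223] [4.48136553e-03 8.08597367e+00]
```

View pics/s3.png

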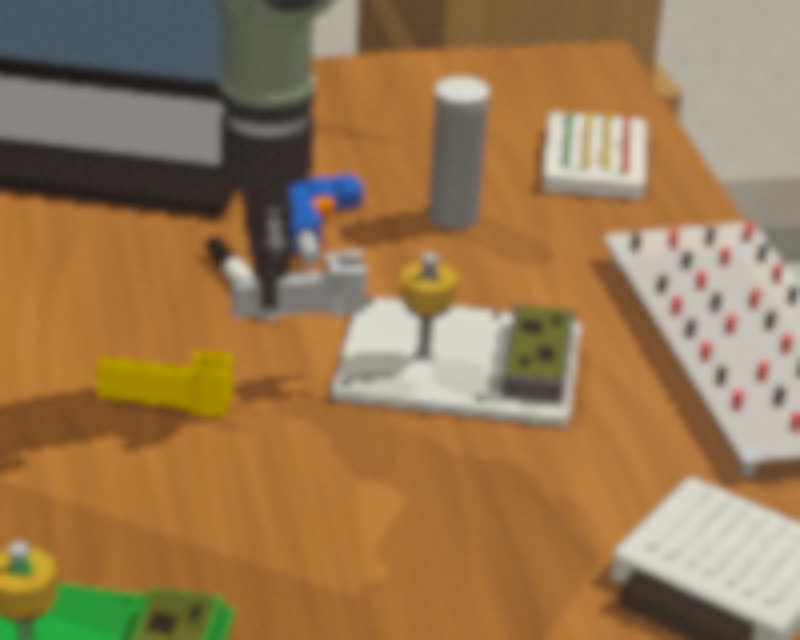

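The side view shows the gauge level in the hand, left of the frame, with the post and collar ahead. The tail fit puts it straight and centred. Now I'll lower it to just above the plate.

>>> carry_out:
  increments: [0.01,0.003,-0.05,0,0,0,0.03,0.0075,-0.12,0,0,0,0.05,0.0075,-0.19,0,0,0,0.05,0.0075,-0.24,0,0,0,0.05,0.0075,-0.27,0,0,0,0.05,0.0075,-0.27,0,0,0,0.05,0.0075,-0.27,0,0,0,0.05,0.0075,-0.27,0,0,0]

```text
t: 8.35
tool_pos: [450.4, 113.5, 40.8]
ee_rot: [0.001, -0.0, 1.0, 0.0]
wrist_force: [-0.7, -0.3, -2.6]
grip_width: 0.15
grasp_force: 69.1
```

>>> carry_out:
  increments: [0.03,-0.003,-0.003,0,0,0,0.06,-0.003,-0.003,0,0,0,0.09,-0.003,-0.003,0,0,0,0.12,-0.003,-0.003,0,0,0,0.15,-0.003,-0.003,0,0,0,0.15,-0.003,-0.003,0,0,0,0.15,-0.003,-0.003,0,0,0,0.15,-0.003,-0.003,0,0,0]

```text
t: 9.15
tool_pos: [479.6, 112.8, 39.6]
ee_rot: [-0.0, -0.0, 1.0, -0.0]
wrist_force: [-0.0, -0.5, -2.5]
grip_width: 0.144
grasp_force: 69.1
```

Run:
```python
from h import *
import time
im,d,W=snap("side"); save("s4",im[150:230,290:400],7); im,d,W=snap("wrist"); o=robot.get_obs(); print(o["tool_pos"],o["wrist_force"],o["torque"])
```

```text
[479.67029323 112.81699324  39.71320572] [ 0.34099579  0.53400945 -1.66300946] [ 0.00754082  0.06061617 -0.01701493]
```

View pics/s4.png

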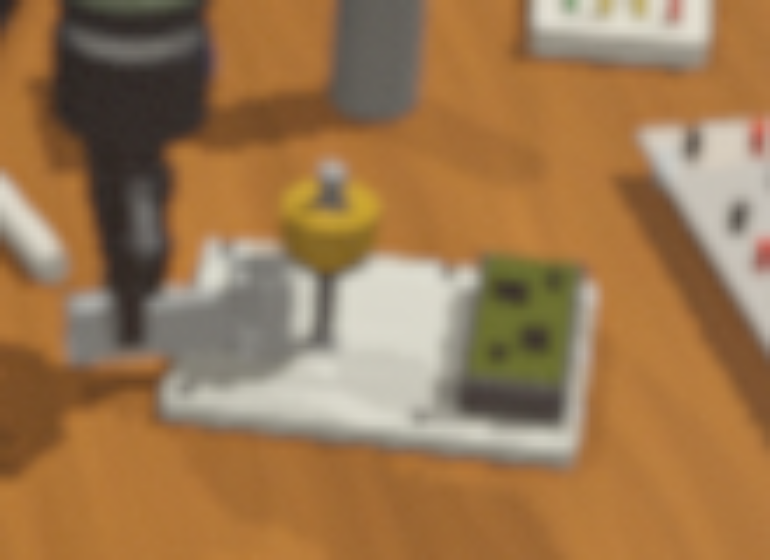

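The gauge is just off the plate and in line with the post, below the collar. Inserting.

>>> carry_out:
  increments: [0.02,0,0,0,0,0,0.04,0,0,0,0,0,0.06,0,0,0,0,0,0.08,0,0,0,0,0,0.1,0,0,0,0,0,0.12,0,0,0,0,0,0.145,0,0,0,0,0,0.145,0,0,0,0,0]

```text
t: 10.05
tool_pos: [510.0, 112.9, 39.8]
ee_rot: [0.001, -0.0, 1.0, 0.0]
wrist_force: [-0.3, 0.3, -2.0]
grip_width: 0.15
grasp_force: 69.1
```

>>> carry_out:
  increments: [0,0,-0.003,0,0,0,0,0,-0.006,0,0,0,0,0,-0.009,0,0,0,0,0,-0.012,0,0,0,0,0,-0.014,0,0,0,0,0,-0.014,0,0,0,0,0,-0.014,0,0,0,0,0,-0.014,0,0,0]

```text
t: 10.85
tool_pos: [509.0, 112.9, 37.0]
ee_rot: [0.0, -0.0, 1.0, 0.0]
wrist_force: [0.0, -0.7, -2.4]
grip_width: 0.152
grasp_force: 69.1
```

Almost down; a little more until contact shows.

>>> carry_out:
  increments: [0,0,-0.001,0,0,0,0,0,-0.002,0,0,0,0,0,-0.003,0,0,0,0,0,-0.004,0,0,0,0,0,-0.004,0,0,0,0,0,-0.004,0,0,0,0,0,-0.004,0,0,0,0,0,-0.004,0,0,0]

```text
t: 11.65
tool_pos: [509.1, 112.8, 36.7]
ee_rot: [0.0, -0.0, 1.0, 0.0]
wrist_force: [-2.1, 0.0, 4.9]
grip_width: 0.154
grasp_force: 70.1
```

Contact with the plate (z force rose by about 7 N). Releasing.

>>> carry_out:
  increments: [0,0,0,0,0,0,0,0,0,0,0,0,0,0,0,0,0,0,0,0,0,0,0,0,0,0,0,0,0,0,0,0,0,0,0,0,0,0,0,0,0,0,0,0,0,0,0,0]
  jaw: 1

```text
t: 12.45
tool_pos: [509.1, 112.9, 36.2]
ee_rot: [0.0, -0.0, 1.0, 0.0]
wrist_force: [-0.5, -0.6, -0.3]
grip_width: 0.997
grasp_force: 0.0
```

>>> carry_out:
  increments: [-0.02,0,0.1,0,0,0,-0.06,0,0.25,0,0,0,-0.12,0,0.45,0,0,0,-0.18,0,0.6,0,0,0,-0.2,0,0.7,0,0,0,-0.2,0,0.7,0,0,0,-0.2,0,0.7,0,0,0,-0.2,0,0.7,0,0,0]

```text
t: 13.25
tool_pos: [468.5, 112.7, 174.8]
ee_rot: [-0.001, -0.0, 1.0, -0.0]
wrist_force: [0.2, 0.4, -0.4]
grip_width: 1.003
grasp_force: 0.0
```

Run:
```python
from h import *
np.set_printoptions(precision=2,suppress=True)
im,d,W=snap("wrist"); save("w5",im); np.savez("w5",im=im,W=W); o=robot.get_obs(); print(o["tool_pos"],o["joint_positions"])
p=W.reshape(-1,3); p=p[np.isfinite(p).all(1)]
p=p[(abs(p[:,1]-113)<40)&(p[:,0]>470)&(p[:,0]<620)]
h=p[(p[:,2]>38)&(p[:,2]<50)&(abs(p[:,1]-113)<20)]; print("handle top",len(h),np.median(h,0),h.min(0))
for x in range(485,550,6):
    s=h[abs(h[:,0]-x)<3]
    if len(s)>20: print(x,np.percentile(s[:,1],[3,97]),np.median(s[:,2]))
c=p[(p[:,2]>88)&(p[:,2]<100)]; c=c[abs(c[:,2]-np.median(c[:,2]))<2]
print("collar",len(c),np.median(c[:,2]),cv2.minEnclosingCircle(c[:,:2].astype(np.float32)),c[:,:2].min(0),c[:,:2].max(0))
q=p[(p[:,2]>109)&(p[:,2]<118)]; print("post",len(q),q.mean(0))
```

```text
[468.5  112.67 174.7 ] [ 0.21  0.24  1.88  0.    1.02 -1.36]
handle top 1890 [522.72 112.76  44.88] [480.05  97.86  38.04]
485 [105.84 118.86] 44.79166826138153
491 [105.8  118.91] 44.911464945754645
497 [105.76 118.96] 44.81057176717269
503 [105.72 119.  ] 44.83355647888348
509 [105.69 119.05] 44.98494173147783
515 [106.45 119.11] 44.881480586592716
521 [106.44 119.14] 45.03461948147583
527 [106.41 119.17] 44.863042090333124
533 [106.37 119.25] 44.759086086816765
539 [106.36 119.28] 45.01075656670787
545 [106.32 119.34] 44.86055421724663
collar 1594 94.8768278588892 ((577.1287841796875, 112.89763641357422), 22.727109909057617) [555.5  90.2] [583.89 135.54]
post 0 [nan nan nan]<stdin>:12: RuntimeWarning: Mean of empty slice.
  ret = um.true_divide(
```

View pics/w5.png

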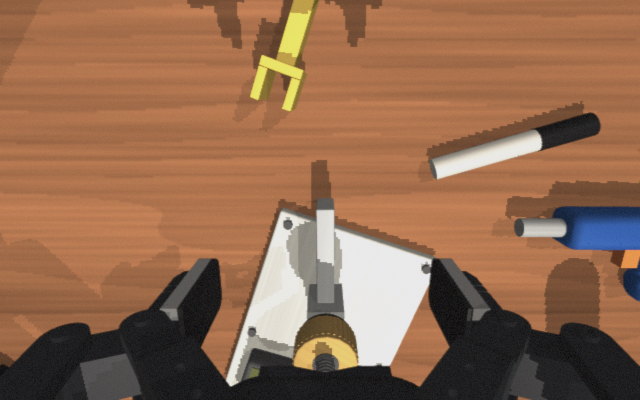

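The view shows the gauge standing with its handle at (325,200–300), running straight to the collar at (325,345). Its top height matches a gauge on the plate. The collar underside is about 7 mm above the gauge, so roughly 1.75 rad to touch. Moving over the collar.

>>> carry_out:
  increments: [0.1,0,0,0,0,0,0.25,0,0,0,0,0,0.4,0,0,0,0,0,0.5,0,-0.05,0,0,0,0.549,0,-0.15,0,0,0,0.549,0,-0.3,0,0,0,0.549,0,-0.4,0,0,0,0.549,0,-0.4,0,0,0]

```text
t: 14.1
tool_pos: [576.3, 112.3, 91.6]
ee_rot: [-0.005, -0.0, 1.0, -0.001]
wrist_force: [0.4, 0.2, 0.4]
grip_width: 1.0
grasp_force: 0.0
```

>>> carry_out:
  increments: [0,0,-0.04,0,0,0,0,0,-0.08,0,0,0,0,0,-0.09,0,0,0,0,0,-0.09,0,0,0,0,0,-0.09,0,0,0,0,0,-0.09,0,0,0,0,0,-0.09,0,0,0,0,0,-0.09,0,0,0]

```text
t: 14.9
tool_pos: [578.9, 112.9, 78.4]
ee_rot: [0.0, -0.0, 1.0, 0.0]
wrist_force: [0.2, -0.3, 0.2]
grip_width: 1.001
grasp_force: 0.0
```

Position is right (578.9, 112.9, 78.4). Gripping the collar.

>>> carry_out:
  increments: [0,0,0,0,0,0,0,0,0,0,0,0,0,0,0,0,0,0,0,0,0,0,0,0,0,0,0,0,0,0,0,0,0,0,0,0,0,0,0,0,0,0,0,0,0,0,0,0]
  jaw: -1
  grip_force: 50

```text
t: 15.7
tool_pos: [578.9, 113.0, 78.4]
ee_rot: [0.0, -0.0, 1.0, 0.0]
wrist_force: [-1.5, 0.9, 4.3]
grip_width: 0.524
grasp_force: 50.8
```

```bash
cat > ob.py <<'E'
from workcell import robot, viewer
import numpy as np
from scipy.spatial.transform import Rotation as Ro
np.set_printoptions(precision=3,suppress=True)
L=[]
for i in range(3):
    viewer.camera("wrist"); o=robot.get_obs(); L.append(np.r_[o["wrist_force"],o["torque"],o["effort"][5]])
q=o["ee_rot"]; print("F,T,e6",np.mean(L,0),"\nsd",np.std(L,0)); print(o["t"],o["tool_pos"],"j6",o["joint_positions"][5],"yaw",np.degrees(2*np.arctan2(q[1],q[2])),o["grip_width"],o["grasp_force"])
E
python3 ob.py
```

```text
F,T,e6 [-1.79   1.25   4.69   0.259  0.284 -0.009 -0.001] 
sd [0.545 0.51  0.244 0.039 0.017 0.011 0.   ]
15.85 [578.867 113.031  78.402] j6 -1.398281903367424 yaw -0.02209841198466166 0.525134946658832 50.8362740278244
```

>>> carry_out:
  increments: [0,0,-0.0025,0,0,-0.04,0,0,-0.005,0,0,-0.08,0,0,-0.0075,0,0,-0.12,0,0,-0.01,0,0,-0.16,0,0,-0.0125,0,0,-0.2,0,0,-0.015,0,0,-0.24,0,0,-0.0175,0,0,-0.28,0,0,-0.02,0,0,-0.32]

```text
t: 16.65
tool_pos: [579.0, 113.1, 74.4]
ee_rot: [0.0, 0.484, 0.875, 0.0]
wrist_force: [-1.7, 1.3, 5.2]
grip_width: 0.526
grasp_force: 50.8
```

```bash
python3 ob.py
```

```text
F,T,e6 [-1.442  1.2    5.535  0.256  0.229 -0.165  0.156] 
sd [0.334 0.363 0.221 0.025 0.007 0.022 0.164]
16.8 [578.93  113.116  74.378] j6 -0.3920971550744406 yaw 57.63606633747434 0.5260939775787001 50.9347540140152
```

>>> carry_out:
  increments: [0,0,-0.0025,0,0,-0.04,0,0,-0.005,0,0,-0.08,0,0,-0.0075,0,0,-0.12,0,0,-0.01,0,0,-0.16,0,0,-0.01,0,0,-0.16,0,0,-0.01,0,0,-0.16,0,0,-0.01,0,0,-0.16,0,0,-0.01,0,0,-0.16]

```text
t: 17.6
tool_pos: [579.0, 113.1, 72.4]
ee_rot: [-0.0, 0.684, 0.729, 0.0]
wrist_force: [-1.3, 2.5, 4.6]
grip_width: 0.523
grasp_force: 50.9
```

```bash
python3 ob.py
```

```text
F,T,e6 [-1.037  1.916  4.884  0.346  0.213 -0.187 -0.165] 
sd [0.315 0.589 0.07  0.018 0.008 0.012 0.   ]
17.75 [579.    113.119  72.362] j6 0.10956911449427215 yaw 86.37798162709201 0.5273303402107882 50.93054473400116
```

>>> carry_out:
  increments: [0,0,-0.0006,0,0,-0.01,0,0,-0.0013,0,0,-0.02,0,0,-0.0019,0,0,-0.03,0,0,-0.0019,0,0,-0.03,0,0,-0.0019,0,0,-0.03,0,0,-0.0019,0,0,-0.03,0,0,-0.0019,0,0,-0.03,0,0,-0.0019,0,0,-0.03]

```text
t: 18.55
tool_pos: [579.0, 113.1, 72.0]
ee_rot: [0.0, 0.718, 0.696, 0.0]
wrist_force: [-2.0, 2.1, 4.7]
grip_width: 0.523
grasp_force: 51.0
```

```bash
python3 ob.py
```

```text
F,T,e6 [-1.801  2.465  5.111  0.37   0.224 -0.098 -0.073] 
sd [0.617 0.452 0.07  0.031 0.011 0.008 0.   ]
18.7 [579.028 113.106  71.984] j6 0.2036343770266756 yaw 91.76137890563369 0.5183352057006132 50.95771014690399
```

>>> carry_out:
  increments: [0,0,-0.0002,0,0,-0.0025,0,0,-0.0003,0,0,-0.005,0,0,-0.0005,0,0,-0.0075,0,0,-0.0006,0,0,-0.01,0,0,-0.0008,0,0,-0.0125,0,0,-0.001,0,0,-0.015,0,0,-0.0011,0,0,-0.0175,0,0,-0.0013,0,0,-0.02]

```text
t: 19.5
tool_pos: [579.0, 113.1, 71.7]
ee_rot: [0.0, 0.739, 0.673, 0.0]
wrist_force: [-0.9, 2.7, 4.7]
grip_width: 0.524
grasp_force: 51.0
```

```bash
cat > o2.py <<'E'
from workcell import robot
import numpy as np
np.set_printoptions(precision=4,suppress=True)
o=robot.get_obs(); q=o["ee_rot"]; print(o["t"],"T",o["torque"],"e6",o["effort"][5],"v6",o["qvel"][5],"F",o["wrist_force"],"j6",o["joint_positions"][5],"yaw",2*np.arctan2(q[1],q[2]),o["tool_pos"])
E
python3 o2.py
```

```text
19.5 T [0.352  0.1871 0.0892] e6 0.048792657908052206 v6 0.07693691153827524 F [-0.9416  2.6636  4.7373] j6 0.2662589376304334 yaw 1.6638535981164204 [579.0136 113.115   71.735 ]
```

>>> carry_out:
  increments: [0,0,-0.0002,0,0,-0.0025,0,0,-0.0003,0,0,-0.005,0,0,-0.0005,0,0,-0.0075,0,0,-0.0006,0,0,-0.01,0,0,-0.0008,0,0,-0.0125,0,0,-0.001,0,0,-0.015,0,0,-0.0011,0,0,-0.0175,0,0,-0.0013,0,0,-0.02]

```text
t: 20.3
tool_pos: [579.0, 113.1, 71.5]
ee_rot: [0.0, 0.76, 0.65, 0.0]
wrist_force: [-1.8, 2.7, 4.3]
grip_width: 0.525
grasp_force: 51.0
```

```bash
python3 o2.py
```

```text
20.3 T [0.4083 0.2219 0.1199] e6 0.0616685813292861 v6 0.07742451570478599 F [-1.7661  2.6594  4.3068] j6 0.32907777292088264 yaw 1.7266659892314706 [579.0308 113.1123  71.5066]
```

>>> carry_out:
  increments: [0,0,-0.0002,0,0,-0.0025,0,0,-0.0003,0,0,-0.005,0,0,-0.0005,0,0,-0.0075,0,0,-0.0006,0,0,-0.01,0,0,-0.0008,0,0,-0.0125,0,0,-0.001,0,0,-0.015,0,0,-0.0011,0,0,-0.0175,0,0,-0.0013,0,0,-0.02]

```text
t: 21.1
tool_pos: [579.0, 113.1, 71.3]
ee_rot: [0.0, 0.78, 0.626, 0.0]
wrist_force: [-1.8, 2.3, 5.0]
grip_width: 0.528
grasp_force: 51.0
```

```bash
python3 o2.py
```

```text
21.1 T [0.3534 0.3284 0.1621] e6 0.09703088086098433 v6 0.07646132300406494 F [-1.7639  2.3214  5.0001] j6 0.39179735819052847 yaw 1.7893558285746378 [579.0388 113.103   71.2664]
```

>>> carry_out:
  increments: [0,0,-0.0001,0,0,-0.0015,0,0,-0.0002,0,0,-0.003,0,0,-0.0003,0,0,-0.0045,0,0,-0.0004,0,0,-0.006,0,0,-0.0005,0,0,-0.0075,0,0,-0.0006,0,0,-0.009,0,0,-0.0007,0,0,-0.0105,0,0,-0.0008,0,0,-0.012]

```text
t: 21.9
tool_pos: [579.0, 113.1, 71.1]
ee_rot: [0.0, 0.792, 0.611, 0.0]
wrist_force: [-0.8, 1.5, 6.7]
grip_width: 0.527
grasp_force: 51.0
```

```bash
python3 o2.py
```

```text
21.9 T [0.3244 0.257  0.202 ] e6 0.1437808759510517 v6 0.04783148392992146 F [-0.8123  1.4769  6.6849] j6 0.42933802481835914 yaw 1.826839484631359 [579.0446 113.1174  71.1297]
```

>>> carry_out:
  increments: [0,0,-0.0001,0,0,-0.0015,0,0,-0.0002,0,0,-0.003,0,0,-0.0003,0,0,-0.0045,0,0,-0.0004,0,0,-0.006,0,0,-0.0005,0,0,-0.0075,0,0,-0.0006,0,0,-0.009,0,0,-0.0007,0,0,-0.0105,0,0,-0.0008,0,0,-0.012]

```text
t: 22.7
tool_pos: [579.1, 113.1, 71.0]
ee_rot: [0.0, 0.803, 0.596, 0.0]
wrist_force: [-1.4, 2.0, 6.3]
grip_width: 0.522
grasp_force: 51.0
```

```bash
python3 o2.py
```

```text
22.7 T [0.3963 0.2131 0.1861] e6 0.1646375237032771 v6 0.046429206256882266 F [-1.442   2.0404  6.3449] j6 0.46697728373192143 yaw 1.8644630663525452 [579.0624 113.0901  71.0366]
```

>>> carry_out:
  increments: [0,0,-0.0001,0,0,-0.001,0,0,-0.0001,0,0,-0.002,0,0,-0.0002,0,0,-0.003,0,0,-0.0003,0,0,-0.004,0,0,-0.0004,0,0,-0.005,0,0,-0.0004,0,0,-0.006,0,0,-0.0004,0,0,-0.006,0,0,-0.0004,0,0,-0.006]

```text
t: 23.5
tool_pos: [579.0, 113.1, 71.0]
ee_rot: [0.0, 0.808, 0.589, 0.0]
wrist_force: [-2.1, 3.6, 5.9]
grip_width: 0.525
grasp_force: 51.0
```

```bash
python3 o2.py
```

```text
23.5 T [0.319  0.2595 0.173 ] e6 0.1886795461177826 v6 -0.0002928189093247751 F [-2.1467  3.614   5.8861] j6 0.4856556087636503 yaw 1.8831572326372568 [579.0452 113.0836  70.9538]
```

>>> carry_out:
  increments: [0,0,0,0,0,0,0,0,0,0,0,0,0,0,0,0,0,0,0,0,0,0,0,0,0,0,0,0,0,0,0,0,0,0,0,0,0,0,0,0,0,0,0,0,0,0,0,0]
  jaw: 1

```text
t: 24.3
tool_pos: [578.8, 112.8, 70.6]
ee_rot: [0.0, 0.809, 0.588, 0.0]
wrist_force: [-0.4, 0.6, -0.4]
grip_width: 0.999
grasp_force: 0.0
```

>>> carry_out:
  increments: [0,0,0.1,0,0,0.04,0,0,0.25,0,0,0.08,0,0,0.4,0,0,0.12,-0.1,0,0.5,0,0,0.16,-0.25,0,0.53,0,0,0.2,-0.4,0,0.53,0,0,0.24,-0.5,0,0.53,0,0,0.28,-0.55,0,0.53,0,0,0.32]

```text
t: 25.1
tool_pos: [466.7, 112.7, 176.8]
ee_rot: [-0.0, 0.423, 0.906, -0.0]
wrist_force: [0.2, 0.1, -0.4]
grip_width: 1.001
grasp_force: 0.0
```

>>> carry_out:
  increments: [0,0,0,0,0,0.04,0,0,0,0,0,0.08,0,0,0,0,0,0.12,0,0,0,0,0,0.16,0,0,0,0,0,0.2,0,0,0,0,0,0.24,0,0,0,0,0,0.279,0,0,0,0,0,0.279]

```text
t: 25.9
tool_pos: [468.8, 112.8, 176.7]
ee_rot: [0.0, 0.002, 1.0, 0.0]
wrist_force: [-0.4, 0.8, -0.5]
grip_width: 1.002
grasp_force: 0.0
```

Run:
```python
from h import *
np.set_printoptions(precision=2,suppress=True)
im,d,W=snap("wrist"); save("w6",im); o=robot.get_obs(); print(o["t"],o["tool_pos"],o["ee_rot"])
p=W.reshape(-1,3); p=p[np.isfinite(p).all(1)]
p=p[(abs(p[:,1]-113)<40)&(p[:,0]>470)&(p[:,0]<620)]
h=p[(p[:,2]>41)&(p[:,2]<50)&(abs(p[:,1]-113)<10)]; print("handle top",len(h),np.median(h,0),h.min(0))
for x in range(485,550,12):
    s=h[abs(h[:,0]-x)<3]
    if len(s)>20: print(x,np.percentile(s[:,1],[3,97]),np.median(s[:,2]))
c=p[(p[:,2]>80)&(p[:,2]<98)]; c=c[abs(c[:,2]-np.median(c[:,2]))<2]
print("collar",len(c),np.median(c[:,2]),c[:,:2].min(0),c[:,:2].max(0))
```

```text
25.95 [468.78 112.85 176.66] [0. 0. 1. 0.]
handle top 1746 [520.23 112.81  44.92] [480.02 103.49  41.02]
485 [105.99 119.05] 44.97005452805209
497 [105.85 119.11] 44.95939073083889
509 [105.74 119.17] 44.90246616795875
521 [106.44 119.24] 44.94650078989085
533 [106.34 119.3 ] 44.87453460831006
545 [106.24 119.35] 44.87585088845756
collar 1895 87.3636416709999 [555.53  89.8 ] [593.63 135.45]
```

The collar underside now measures about 44.5 mm above the plate, i.e. about 0.5 mm of washer yield and 10 N of pinch. Going back for the gauge.

>>> carry_out:
  increments: [0.08,0,-0.1,0,0,0,0.16,0,-0.25,0,0,0,0.171,0,-0.4,0,0,0,0.171,0,-0.55,0,0,0,0.171,0,-0.65,0,0,0,0.171,0,-0.7,0,0,0,0.171,0,-0.7,0,0,0,0.171,0,-0.7,0,0,0]

```text
t: 26.75
tool_pos: [503.7, 113.0, 37.3]
ee_rot: [0.001, 0.002, 1.0, 0.0]
wrist_force: [-0.2, 0.0, 0.4]
grip_width: 1.0
grasp_force: 0.0
```

>>> carry_out:
  increments: [0,0,0,0,0,0,0,0,0,0,0,0,0,0,0,0,0,0,0,0,0,0,0,0,0,0,0,0,0,0,0,0,0,0,0,0,0,0,0,0,0,0,0,0,0,0,0,0]
  jaw: -1
  grip_force: 70

```text
t: 27.55
tool_pos: [503.1, 112.9, 37.0]
ee_rot: [0.0, 0.001, 1.0, 0.0]
wrist_force: [-0.9, -0.7, 5.8]
grip_width: 0.146
grasp_force: 68.8
```

>>> carry_out:
  increments: [-0.01,0,0,0,0,0,-0.03,0,0,0,0,0,-0.06,0,0,0,0,0,-0.1,0,0,0,0,0,-0.15,0,0,0,0,0,-0.2,0,0,0,0,0,-0.25,0,0,0,0,0,-0.28,0,0,0,0,0]

```text
t: 28.35
tool_pos: [446.7, 112.9, 36.8]
ee_rot: [0.001, 0.001, 1.0, 0.0]
wrist_force: [2.0, 0.3, 1.1]
grip_width: 0.151
grasp_force: 69.3
```

>>> carry_out:
  increments: [0,0,0.1,0,0,0,0,-0.02,0.2,0,0,0,0,-0.15,0.25,0,0,0,0.05,-0.35,0.25,0,0,0,0.1,-0.55,0.25,0,0,0,0.15,-0.75,0.25,0,0,0,0.2,-0.92,0.25,0,0,0,0.2,-0.94,0.25,0,0,0]

```text
t: 29.15
tool_pos: [486.7, -78.0, 85.8]
ee_rot: [-0.001, 0.003, 1.0, -0.0]
wrist_force: [-0.1, 1.0, -2.2]
grip_width: 0.142
grasp_force: 69.0
```

>>> carry_out:
  increments: [0,0,-0.08,0,0,0,0,0,-0.16,0,0,0,0,0,-0.22,0,0,0,0,0,-0.27,0,0,0,0,0,-0.29,0,0,0,0,0,-0.295,0,0,0,0,0,-0.295,0,0,0,0,0,-0.295,0,0,0]

```text
t: 29.95
tool_pos: [487.4, -75.1, 28.1]
ee_rot: [0.001, 0.001, 1.0, -0.0]
wrist_force: [-0.2, 0.1, -2.6]
grip_width: 0.146
grasp_force: 69.1
```

```bash
python3 o2.py
```

```text
29.95 T [-0.0546  0.1414 -0.0034] e6 0.00022376213564712089 v6 -0.001043512948856736 F [-0.1615  0.0593 -2.5841] j6 -1.7445787000426531 yaw 0.002670717853228754 [487.4269 -75.1437  28.0706]
```

>>> carry_out:
  increments: [0,0,-0.004,0,0,0,0,0,-0.008,0,0,0,0,0,-0.012,0,0,0,0,0,-0.015,0,0,0,0,0,-0.017,0,0,0,0,0,-0.018,0,0,0,0,0,-0.018,0,0,0,0,0,-0.018,0,0,0]

```text
t: 30.75
tool_pos: [487.1, -75.2, 25.0]
ee_rot: [0.0, 0.001, 1.0, 0.0]
wrist_force: [-2.7, -0.2, 7.6]
grip_width: 0.149
grasp_force: 70.4
```

Contact with the bench. Release and retreat.

>>> carry_out:
  increments: [0,0,0,0,0,0,0,0,0,0,0,0,0,0,0,0,0,0,0,0,0,0,0,0,0,0,0,0,0,0,0,0,0,0,0,0,0,0,0,0,0,0,0,0,0,0,0,0]
  jaw: 1

```text
t: 31.55
tool_pos: [487.0, -75.1, 24.0]
ee_rot: [-0.0, 0.001, 1.0, 0.0]
wrist_force: [0.5, 0.1, 0.6]
grip_width: 1.0
grasp_force: 0.0
```

>>> carry_out:
  increments: [0,0,0.1,0,0,0,-0.02,0,0.25,0,0,0,-0.05,0,0.45,0,0,0,-0.1,0,0.65,0,0,0,-0.1,0,0.8,0,0,0,-0.1,0,0.8,0,0,0,-0.1,0,0.8,0,0,0,-0.1,0,0.8,0,0,0]

```text
t: 32.35
tool_pos: [466.1, -75.0, 182.7]
ee_rot: [-0.001, 0.001, 1.0, 0.0]
wrist_force: [-0.5, -0.2, -0.3]
grip_width: 1.0
grasp_force: 0.0
```

Run:
```python
from h import *
np.set_printoptions(precision=2,suppress=True)
im,d,W=snap("wrist"); save("w7",im); o=robot.get_obs(); print(o["t"],o["tool_pos"],o["grasp_force"],o["wrist_force"])
p=W.reshape(-1,3); p=p[np.isfinite(p).all(1)]
g=p[(abs(p[:,1]+75)<20)&(p[:,0]>440)&(p[:,0]<600)&(p[:,2]>25)&(p[:,2]<60)]
for x in range(462,580,8):
    s=g[abs(g[:,0]-x)<3]
    if len(s)>5: print(x,np.percentile(s[:,1],[3,97]),np.percentile(s[:,2],[10,50,90]))
c=p[(p[:,2]>80)&(p[:,2]<98)&(np.hypot(p[:,0]-578,p[:,1]-113)<30)]; print("collar",len(c),np.median(c,0))
```

```text
32.4 [466.13 -74.96 182.46] 0.0 [-0.66 -0.32  0.21]
462 [-81.78 -69.43] [25.69 29.37 32.98]
470 [-82.07 -69.11] [32.09 32.99 33.7 ]
478 [-82.14 -69.09] [32.16 33.01 33.83]
486 [-82.22 -69.06] [32.12 32.91 33.91]
494 [-82.28 -69.03] [32.2  33.16 33.77]
502 [-82.37 -69.02] [32.06 32.91 33.62]
510 [-82.44 -68.97] [32.05 32.81 33.67]
518 [-81.64 -68.92] [31.95 32.92 33.68]
526 [-81.7  -68.89] [32.15 32.82 33.7 ]
534 [-81.78 -68.87] [31.97 32.89 33.8 ]
542 [-81.84 -68.84] [31.9  32.86 33.64]
550 [-89.24 -61.5 ] [45.05 45.85 46.81]
558 [-90.14 -60.55] [45.12 45.77 46.61]
566 [-90.28 -61.36] [44.69 45.97 46.59]
574 [-89.58 -61.35] [43.04 45.51 46.62]
collar 235 [558.12 105.26  82.56]
```

View pics/w7.png

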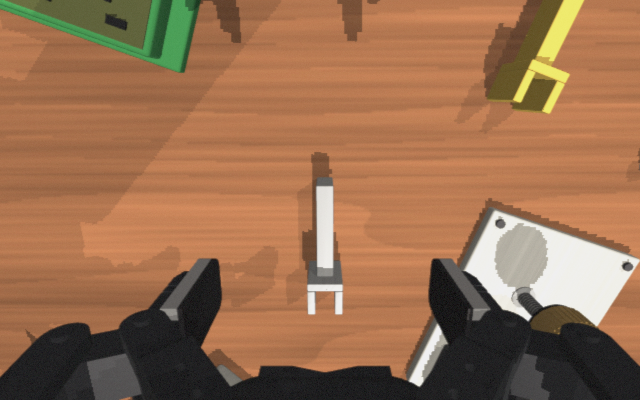

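The gauge stands upright and level on the bare bench, with its handle at (324,180–275) and prongs to (324,312). It is clear of the plate at right, and the collar is still on the post. Handing in.

```bash
python3 -c "
from workcell import job_done
print(job_done())"
```

```text
the job is handed in; nothing more can be done
None
```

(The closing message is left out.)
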